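# Turn the device carousel to bring the metal can to the pointer

### The job

Next at the wire bonder is the round metal-can device: push the carousel's scalloped rim round with a fingertip until that can stands at the front, in line with the white pointer on the foot, and leave the dial at rest there. Push steadily rather than flinging it round, touch neither the devices, the pins around them nor the bearing cap in the middle, pick nothing up, and leave the other things on the bench where they are.

Things in the scene. Friction and masses are not known exactly. Their poses are not given: they have to be found in the camera images.
- base: Fixed dark steel foot of the carousel, bolted down: round, 176 mm across, under the dial; origin on the bench on the carousel's upright axis. Its -x axis is the front (roughly towards the robot, turned up to 0.4 rad either way); there an arm 44 mm wide, top 24 mm above the bench, runs out to 212 mm from the axis and carries the pointer. Elsewhere, beyond 88 mm from the axis, there is only bench below the dial.
- pointer (a point): The tip of the index pointer: a flat white arrow on the foot's front arm, 36 mm wide and 45 mm long, from 200 mm to 155 mm from the axis, pointing in at the axis along the front line. Its top is 26 mm above the bench, lower than the dial's underside, so that a fingertip can pass over it at dial height. Axes as the foot's.
- dial: The turning dial: aluminium plate, underside 30 mm and top 44 mm above the bench; origin on the axis at its underside. Turns either way without stops. Six round lobes (radius 51 mm, centred 96 mm from the axis at 0, 60, 120 ... degrees from its x axis) reach 147 mm out. Bearing friction of 0.15 N m (1.2 N at the rim) stops it when the push ends. One lobe is empty.
- hollow (a point): One of six like hollows of the dial's rim, midway between lobes at 30, 90, 150 ... degrees from the dial's x axis (this one at 30); turns with the dial. The point lies 130 mm from the axis at half the plate's thickness, 37 mm above the bench. The hollow is 56 mm wide here, 38 mm at 125 mm and 16 mm at 115 mm from the axis: a closed fingertip stands in it upright and pushes the flank of the next lobe.
- hub: The dark bearing cap in the middle of the dial, 72 mm across, 14 mm high on the dial's top; turns with it; not to be touched. Origin on the axis at the dial's top.
- pins: The steel locating pins on the dial's top that keep the carriers in place: four on each lobe, 5 mm thick, 8 mm high, 32.5 mm from the lobe's centre, so at least 16 mm inside the rim. They turn with the dial; not to be touched. Origin on the axis at the dial's top.
- can: Stands loose on one of the dial's lobes on a round black carrier, 58 mm across, 10 mm high. Origin: centre of the carrier's underside, 44 mm above the bench, 96 mm from the dial's axis; any heading. On the carrier: the ROUND metal can, the only round device: a steel flange 45 mm across and 3 mm high with a round can 38 mm across, top 28 mm above the carrier's underside. This is the one wanted at the pointer.
- flatpack: Stands loose on one of the dial's lobes on a round black carrier, 58 mm across, 10 mm high. Origin: centre of the carrier's underside, 44 mm above the bench, 96 mm from the dial's axis; any heading. On the carrier: a flat square ceramic package 34 x 34 x 6 mm with a square steel lid and leads on two sides.
- dip: Stands loose on one of the dial's lobes on a round black carrier, 58 mm across, 10 mm high. Origin: centre of the carrier's underside, 44 mm above the bench, 96 mm from the dial's axis; any heading. On the carrier: a long narrow ceramic package 52 x 16 x 7 mm with a row of leads on either side.
- butterfly: Stands loose on one of the dial's lobes on a round black carrier, 58 mm across, 10 mm high. Origin: centre of the carrier's underside, 44 mm above the bench, 96 mm from the dial's axis; any heading. On the carrier: a steel box package 34 x 15 x 11 mm on a 54 mm flange, leads sticking out of both sides and a short nozzle at one end.
- module: Stands loose on one of the dial's lobes on a round black carrier, 58 mm across, 10 mm high. Origin: centre of the carrier's underside, 44 mm above the bench, 96 mm from the dial's axis; any heading. On the carrier: a rectangular block 32 x 28 x 10 mm on a 46 x 30 mm steel plate with two mounting holes.
- spool: Bystander, loose, to be left alone; origin at the centre of its underside. Aluminium bonding-wire spool, 58 mm across, 30 mm high, some 0.25 m to the left of the carousel's axis.
- vial: Bystander, loose, to be left alone; origin at the centre of its underside. Clear jar with a white cap, 32 mm across, 45 mm high, behind the carousel on the left.
- tweezers: Bystander, loose, to be left alone; origin at the centre of its underside. Steel tweezers lying flat, 124 mm long (x), 13 mm wide, 7 mm high, some 0.25 m to the right of the axis.
- trays: Bystander, loose, to be left alone; origin at the centre of its underside. Stack of three small black chip trays, 50 x 50 x 24 mm, behind the carousel.
- mouse: Bystander, loose, to be left alone; origin at the centre of its underside. Black computer mouse, 96 x 60 x 35 mm, to the right.
- bin: Bystander, loose, to be left alone; origin at the centre of its underside. Open black bin, 160 x 100 x 60 mm, to the right.
- solvent: Bystander, loose, to be left alone; origin at the centre of its underside. Amber bottle, 60 mm across, 130 mm high, to the left.
There are look-alikes about, which are no part of the job. What is shaped like the module but green is not meant.

How it is judged:
At the end, for the whole second after the job is handed in: The round can's centre is within 12 mm to either side of the pointer's centre line (about 7 degrees), on the pointer's side of the axis; the dial is at rest; all five devices still sit upright in their nests; the other things on the bench are within 25 mm of where they stood (y of can in the frame of base between -0.012 and 0.012 m and x of can in the frame of base below -0.07 m and angular speed of dial below 0.03 rad/s and linear speed of can below 0.02 m/s and height (world z) of can between 0.04 and 0.048 m and angle between each of can, flatpack, dip, butterfly, module's own z axis and vertical below 0.1 rad and horizontal distance between can and dial between 0.09 and 0.102 m and height (world z) of flatpack between 0.04 and 0.048 m and horizontal distance between flatpack and dial between 0.09 and 0.102 m and height (world z) of dip between 0.04 and 0.048 m and horizontal distance between dip and dial between 0.09 and 0.102 m and height (world z) of butterfly between 0.04 and 0.048 m and horizontal distance between butterfly and dial between 0.09 and 0.102 m and height (world z) of module between 0.04 and 0.048 m and horizontal distance between module and dial between 0.09 and 0.102 m and distance of each of spool, vial, tweezers, trays, mouse, bin, solvent from where it was at the start of the episode below 0.025 m); the robot touches nothing.
It fails at once if a device or its carrier, a locating pin or the bearing cap is touched by the robot (contact force between any of can, flatpack, dip, butterfly, module, hub, pins and the fingers above 0.5 N or contact force between any of can, flatpack, dip, butterfly, module, hub, pins and the arm above 0.5 N).
It fails at once if a device on its carrier is lifted, tipped or thrown out of its nest (height (world z) of any of can, flatpack, dip, butterfly, module above 0.052 m or height (world z) of any of can, flatpack, dip, butterfly, module below 0.036 m or angle between any of can, flatpack, dip, butterfly, module's own z axis and vertical above 0.25 rad).
It fails at once if the dial is flung round (faster than 3 rad/s, half a turn a second) (angular speed of dial above 3 rad/s).
It fails at once if one of the other things on the bench is shoved more than 25 mm or lifted (distance of any of spool, vial, tweezers, trays, mouse, bin, solvent from where it was at the start of the episode above 0.025 m).
It also fails if it takes over 67 s, if anything falls off the work surface, if the arm or the gripper's body presses on something with over 40 N, if the wrist force passes 120 N, or if a joint passes its speed limit or range.

### The arm

A 6-joint arm with a two-finger parallel gripper is mounted at the origin on the work surface. World frame = base frame: x ahead of the robot, y to its left, z up, the work surface at z = 0. Lengths are in m, angles in rad, forces in N, time in s.
With the tool pointing down it reaches from about 0.275 to 1 m from the base axis. Payload 8.4 kg.
Tool frame: the origin (TCP) lies midway between the tips of the shut fingers; the grasp point (between the pads) lies behind it (ctrl.pinch_z is the z of the grasp point in the tool frame, in m); z points along the fingers, y is the direction in which the jaws open and shut (so a half turn about z gives the same grasp; the last joint's range is limited). The gripper opens to 85 mm and grips with 20 to 120 N. Pads are 22 mm wide; open, the fingers measure 114 mm over their backs; the gripper's body (76 mm by 85 mm) begins 54 mm behind the grasp point. The pads swing forward as they close: fully open they stand 13 mm farther back than shut.
Start: joints at [-1.308, 0.353, 1.633, -0, 1.155, -0.002], TCP at [0.164, -0.603, 0.211] pointing down, gripper open.
Joint ranges: [-2.63, 2.63], [-0.92, 2.1], [0.06, 2.66], [-1.3, 4.44], [0, 2.69], [-3.02, 3.02]. Speed limits (rad/s): [2.22, 2.22, 2.79, 3.14, 3.14, 3.14].

### API

Orientations are given as [roll, pitch, yaw] about the fixed x, y, z axes, in that order (R = Rz(yaw) Ry(pitch) Rx(roll)).
In Python, from bench import ctrl, optics, job gives the robot as it stands. The module is installed in compiled form; this text tells all that it offers.
- The arm moves only by the tool step_arm, never from a script. Its argument "rows" is a list of rows, each a list of 5 numbers: the shift along the tool's x, y, z in m, then the turn about the tool's z in rad, then the gripper command: -1 is shut, 1 is fully open, values between are in proportion. A call has 1 to 12 rows; each row is the pose to reach, as a shift and turn from the pose measured when the call began, along the tool's axes at that moment; what a row does not reach only later rows make up. A row lasts 1/12 s, in which the tool goes at most 41.7 mm and 7.16 degrees, less where a joint would pass 70% of its speed; a pose out of reach is approached as far as the arm can. A call with a gripper value outside its range is refused whole. The fingers move at their own pace and stop on an object; "squeeze" is the grip in N (left out, the last holds). Time passes only in rows, so rows that repeat a pose let the fingers close. It gives the time, the measured TCP pose, the force and the opening at its end, in the units of the state.
- ctrl.get_obs(): the state, without advancing time (a new reading comes with each control period).
- optics.capture(name): name is "scene" or "top"; returns the picture (480x640x3 uint8, blue, green, red); there is no depth.
- optics.camera_model(name): a dict with "fx", "fy", "cx", "cy" (pixels), "extrinsics" (4x4, takes a point from camera to world coordinates). Camera axes: x right, y up, looking along -z (the intrinsics and any distortion apply to the point x, -y, -z); pixel columns grow to the right and rows downward; lengths in m; the calibration is good to about 2 mm. A picture is of the moment at which its call begins. camera_model takes no time and is no camera call.
- job.sign_off(): hands the job in, once; it reports no verdict.
The state is a dict: "clock": time; "q": joint angles; "joint_vel": joint speeds; "tau": joint torques, N m; "ee_pos": TCP position; "orientation": TCP orientation; "wrist_force": force on the tool from outside, world axes, zero at the start; "wrist_torque": the same for the moment, N m; "opening": finger opening in m.
Only numpy, scipy, OpenCV 4.12 (cv2) and the standard library are available. Lean on these libraries where they do the work, as an engineer would, in place of code of your own. Each camera call takes 0.05 s, during which the arm holds its last target.

## Working session

There is one attempt and no reset: what is moved stays moved. The work goes in short steps, Python scripts to look and compute and a tool call to move; the robot and the scene stay as the last step left them, time stands still between calls to the robot, and variables do not carry over. Pictures are saved under pics/ and viewed, and the job is handed in when it is done.

Besides the shell and the picture viewer there is one more tool, called as a command line: name --pt "numbers of a row" for each row, then --argument value for the rest. step_arm: Moves the arm, as the interface text tells. Its arguments: {"type":"object","properties":{"rows":{"type":"array","items":{"type":"array","items":{"type":"number"}}},"squeeze":{"type":"number"}},"required":["rows"]}

```bash
mkdir -p pics
python3 - <<'E'
from bench import ctrl, optics, job
import cv2
for n in("scene","top"):
    cv2.imwrite(f"pics/{n}0.png",optics.capture(n)); m=optics.camera_model(n); print(n,{k:(v if k!="extrinsics" else [list(map(lambda a:round(float(a),4),r)) for r in v]) for k,v in m.items()})
o=ctrl.get_obs(); print(o, ctrl.pinch_z)
E
```

```text
scene {'fx': 510.6752775552798, 'fy': 510.6752775552798, 'cx': 321.0889808131965, 'cy': 235.62832278338203, 'extrinsics': [[-0.2388, -0.6191, 0.7481, 1.5712], [0.971, -0.145, 0.1899, 0.2408], [-0.0091, 0.7718, 0.6358, 0.9062], [0.0, 0.0, 0.0, 1.0]]}
top {'fx': 571.8075939768702, 'fy': 571.8075939768702, 'cx': 322.6967214080218, 'cy': 235.07393941820692, 'extrinsics': [[0.001, 0.9812, -0.193, 0.271], [-1.0, 0.0007, -0.0019, 0.0018], [-0.0017, 0.1931, 0.9812, 1.5558], [0.0, 0.0, 0.0, 1.0]]}
{'clock': 0.1, 'q': array([-1.30837156e+00,  3.53609107e-01,  1.63400372e+00,  2.55659105e-05,
        1.15517276e+00, -2.39083116e-03]), 'joint_vel': array([-0.00023027, -0.00017812, -0.00024665,  0.00114858, -0.00092614,
        0.00059227]), 'tau': array([ 1.37327595e-03, -6.06355476e+01, -3.42817640e+01,  1.41393512e-04,
        3.92085043e-03, -5.36505786e-05]), 'ee_pos': array([ 0.16348919, -0.60281241,  0.21024186]), 'orientation': array([-3.14039977e+00, -2.62290650e-05,  2.64805244e-01]), 'wrist_force': array([ 0.35149797, -0.98014939,  0.14830311]), 'wrist_torque': array([0.01103435, 0.03547231, 0.04999736]), 'opening': 0.08563231049208699} -0.0187
```

View pics/top0.png

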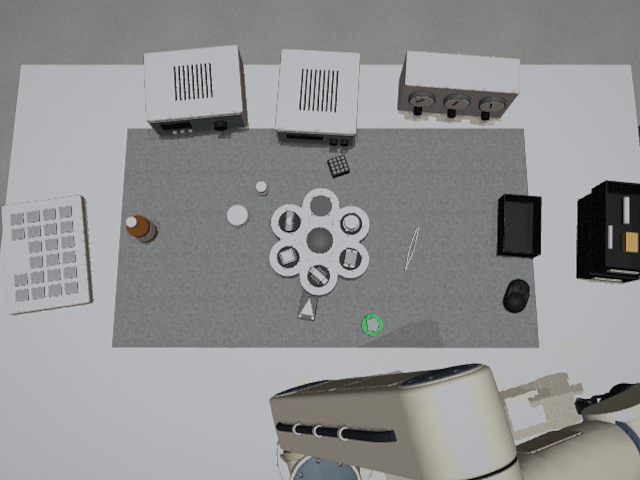

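View pics/scene0.png

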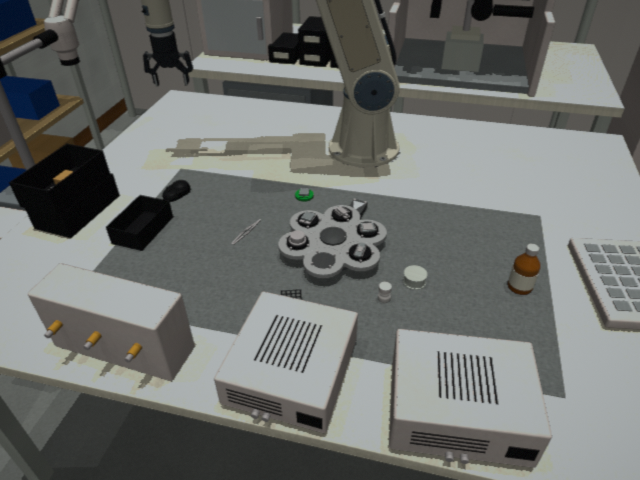

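Candidates for the can in the top view are the device at (351,223), which looks round, and the others at (289,221), (288,257), (318,277) and (351,258). Dark discs that are not the can are the empty lobe at (320,205) and the hub at (319,240). The green look-alike is at (372,324), off the dial. I'll check with a close crop and take measurements.

```bash
cat > h.py <<'E'
import numpy as np, cv2
from bench import ctrl, optics, job
def ray(n,u,v,z):
    m=optics.camera_model(n);T=np.array(m["extrinsics"])
    d=T[:3,:3]@np.array([(u-m["cx"])/m["fx"],-(v-m["cy"])/m["fy"],-1]);o=T[:3,3]
    return (o+d*(z-o[2])/d[2])
def proj(n,P):
    m=optics.camera_model(n);T=np.array(m["extrinsics"])
    c=T[:3,:3].T@(np.array(P)-T[:3,3]); return m["cx"]+m["fx"]*c[0]/-c[2], m["cy"]-m["fy"]*c[1]/-c[2]
E
python3 - <<'E'
from h import *
im=cv2.imread("pics/top0.png")
c=im[180:335,255:395]
cv2.imwrite("pics/crop0.png",cv2.resize(c,None,fx=3.8,fy=3.8,interpolation=cv2.INTER_CUBIC))
s=cv2.imread("pics/scene0.png")[180:290,265:400]
cv2.imwrite("pics/crops0.png",cv2.resize(s,None,fx=5,fy=5,interpolation=cv2.INTER_CUBIC))
print(ray("top",319,240,.058),ray("top",351,223,.07),ray("top",307.5,298,.026))
E
```

```text
[0.55233209 0.01460026 0.058     ] [ 0.59613132 -0.07048543  0.07      ] [0.40082023 0.04520443 0.026     ]
```

View pics/crop0.png

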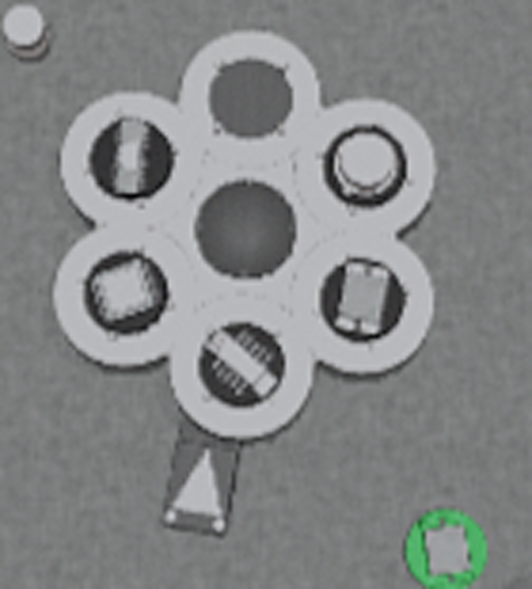

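View pics/crops0.png

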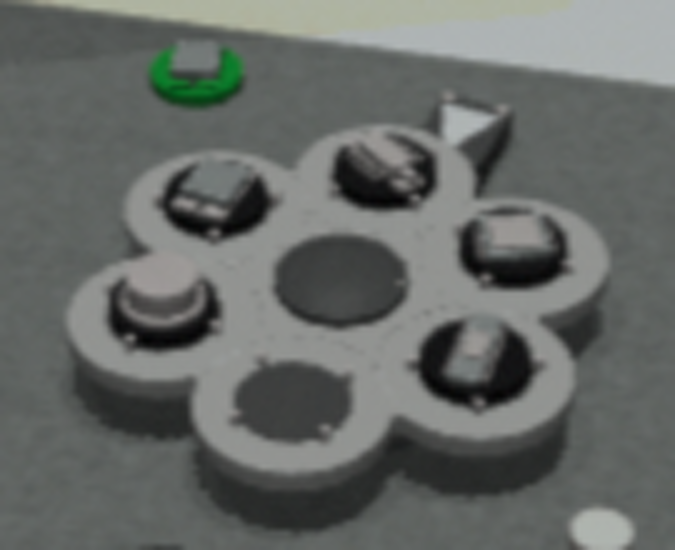

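```bash
cat > fit.py <<'E'
from h import *
from scipy.optimize import minimize
def outline(cx,cy,ph,z=.044):
    t=np.linspace(0,2*np.pi,360,endpoint=False)
    # lobe union radius
    k=(t-ph+np.pi/6)%(np.pi/3)-np.pi/6
    r=.096*np.cos(k)+np.sqrt(np.maximum(.051**2-(.096*np.sin(k))**2,0))
    return np.array([proj("top",(cx+a*np.cos(b),cy+a*np.sin(b),z)) for a,b in zip(r,t)])
def fit(im,ph0,c0=None):
    g=cv2.GaussianBlur(cv2.cvtColor(im,cv2.COLOR_BGR2GRAY),(0,0),1.0).astype(np.float32)
    def f(p):
        cx,cy=(p[0],p[1]) if c0 is None else c0
        ph=p[-1]
        o=outline(cx,cy,ph); c=o.mean(0); d=(o-c);d/=np.linalg.norm(d,axis=1)[:,None]
        A=(o-1.5*d).astype(np.float32);B=(o+1.5*d).astype(np.float32)
        s=lambda P:cv2.remap(g,P[:,0].reshape(-1,1),P[:,1].reshape(-1,1),cv2.INTER_LINEAR).ravel()
        return -np.mean(np.clip(s(A)-s(B),-30,70))
    best=None
    for a in np.radians(np.arange(-12,13,4)):
        if c0 is None: x0=[.5523,.0146,ph0+a];sx=[[.5523,.0146,ph0+a],[.558,.0146,ph0+a],[.5523,.0206,ph0+a],[.5523,.0146,ph0+a+.07]]
        else: x0=[ph0+a];sx=[[ph0+a],[ph0+a+.07]]
        r=minimize(f,x0,method="Nelder-Mead",options=dict(initial_simplex=sx,xatol=1e-5,fatol=1e-4))
        if best is None or r.fun<best.fun: best=r
    return best.x,best.fun
E
python3 - <<'E'
from fit import *
im=cv2.imread("pics/top0.png")
p,f=fit(im,np.arctan2(-.085,.044)); print(p,np.degrees(p[2]),f)
v=im.copy()
for u in outline(*p): cv2.circle(v,tuple(int(round(x*4)) for x in u),1,(0,0,255),-1,shift=2)
# pointer white mask
hsv=cv2.cvtColor(im,cv2.COLOR_BGR2GRAY); sub=hsv[296:322,295:322]
m=(sub>150).astype(np.uint8); print(sub.max())
ys,xs=np.nonzero(m); P=np.array([ray("top",x+295,y+296,.026)[:2] for x,y in zip(xs,ys)]); c=P.mean(0)
d=c-p[:2]; print(len(xs),c,np.linalg.norm(d),"front ang",np.degrees(np.arctan2(d[1],d[0])))
w,V=np.linalg.eigh(np.cov(P.T)); print(np.sqrt(w),np.degrees(np.arctan2(*V[::-1,1])))
for h in (.044,.072):
  pass
cc=ray("top",365/3.8+255,160/3.8+180,.072)[:2]-p[:2]; print("can",np.linalg.norm(cc),np.degrees(np.arctan2(cc[1],cc[0])))
for b in((.205),):
  a=np.arctan2(d[1],d[0])
  for r in (.155,.2,.212):
    u=proj("top",(p[0]+r*np.cos(a),p[1]+r*np.sin(a),.026)); cv2.circle(v,tuple(int(round(x*4)) for x in u),2,(255,0,0),-1,shift=2)
for (nm,u,w,z) in [("spool",237,215,.03),("vial",262,187,.045),("tweez",412,249,.007),("trays",339,166,.024),("green",372,324,.02),("solv",137,223,.13)]: print(nm,ray("top",u,w,z).round(3))
cv2.imwrite("pics/fit0.png",cv2.resize(v[180:335,255:395],None,fx=3.8,fy=3.8,interpolation=cv2.INTER_CUBIC))
E
```

```text
Traceback (most recent call last):
  File "fit.py", line 22, in fit
    r=minimize(f,x0,method="Nelder-Mead",options=dict(initial_simplex=sx,xatol=1e-5,fatol=1e-4))
  File "fit.py", line 14, in f
    o=outline(cx,cy,ph); c=o.mean(0); d=(o-c);d/=np.linalg.norm(d,axis=1)[:,None]
  File "fit.py", line 8, in outline
    return np.array([proj("top",(cx+a*np.cos(b),cy+a*np.sin(b),z)) for a,b in zip(r,t)])
                     ~~~~^^^^^^^^^^^^^^^^^^^^^^^^^^^^^^^^^^^^^^^^^
  File "h.py", line 8, in proj
    m=optics.camera_model(n);T=np.array(m["extrinsics"])
ValueError: time passes only in moves, steps and waits
```

```bash
cat > h.py <<'E'
import numpy as np, cv2
from bench import ctrl, optics, job
M={n:optics.camera_model(n) for n in("top","scene")}
def ray(n,u,v,z):
    m=M[n];T=np.array(m["extrinsics"])
    d=T[:3,:3]@np.array([(u-m["cx"])/m["fx"],-(v-m["cy"])/m["fy"],-1]);o=T[:3,3]
    return (o+d*(z-o[2])/d[2])
def proj(n,P):
    m=M[n];T=np.array(m["extrinsics"])
    c=T[:3,:3].T@(np.array(P)-T[:3,3]); return m["cx"]+m["fx"]*c[0]/-c[2], m["cy"]-m["fy"]*c[1]/-c[2]
E
cat > a.py <<'E'
from fit import *
im=cv2.imread("pics/top0.png")
p,f=fit(im,np.arctan2(-.085,.044)); print(p,np.degrees(p[2]),f)
v=im.copy()
for u in outline(*p): cv2.circle(v,tuple(int(round(x*4)) for x in u),1,(0,0,255),-1,shift=2)
sub=cv2.cvtColor(im,cv2.COLOR_BGR2GRAY)[296:322,295:322]
m=(sub>150).astype(np.uint8); print(sub.max())
ys,xs=np.nonzero(m); P=np.array([ray("top",x+295,y+296,.026)[:2] for x,y in zip(xs,ys)]); c=P.mean(0)
d=c-p[:2]; print(len(xs),c,np.linalg.norm(d),"front ang",np.degrees(np.arctan2(d[1],d[0])))
cc=ray("top",365/3.8+255,160/3.8+180,.072)[:2]-p[:2]; print("can",np.linalg.norm(cc),np.degrees(np.arctan2(cc[1],cc[0])))
a=np.arctan2(d[1],d[0])
for r in (.155,.2,.212):
    u=proj("top",(p[0]+r*np.cos(a),p[1]+r*np.sin(a),.026)); cv2.circle(v,tuple(int(round(x*4)) for x in u),2,(255,0,0),-1,shift=2)
for (nm,u,w,z) in [("spool",237,215,.03),("vial",262,187,.045),("tweez",412,249,.007),("tweezhi",418,228,.007),("tweezlo",405,268,.007),("trays",339,166,.024),("green",372,324,.02),("solv",137,223,.13)]: print(nm,ray("top",u,w,z).round(3))
cv2.imwrite("pics/fit0.png",cv2.resize(v[180:335,255:395],None,fx=3.8,fy=3.8,interpolation=cv2.INTER_CUBIC))
E
python3 a.py
```

```text
[ 0.55497395  0.0140342  -1.07695346] -61.70488779307819 -50.41767501831055
194
124 [0.370572   0.04566079] 0.18709442059999337 front ang 170.2679463562414
can 0.09495447160440751 -62.97037680647952
spool [0.627 0.24  0.03 ]
vial [0.702 0.171 0.045]
tweez [ 0.537 -0.24   0.007]
tweezhi [ 0.596 -0.259  0.007]
tweezlo [ 0.484 -0.22   0.007]
trays [ 0.769 -0.041  0.024]
green [ 0.333 -0.126  0.02 ]
solv [0.583 0.479 0.13 ]
```

View pics/fit0.png

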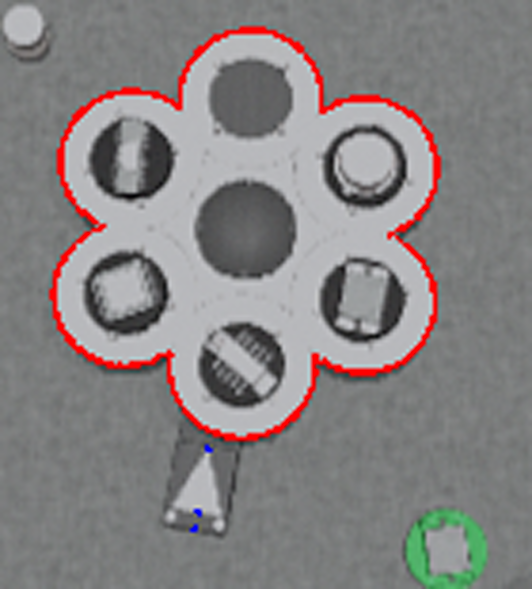

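The fit overlay lies on the dial outline. Its axis is at (0.555, 0.014), the can's lobe is at -61.7° and the front line at 170.3°. The pointer centroid comes out at 187 mm from the axis (about 185 expected) and the can at 95 mm (96 expected). The can is the tall round silver device at crop (365,165), on the right rear lobe.

Plan: turn 128° clockwise with a closed fingertip in the hollow at -91.7°, moving on an arc round the front.

step_arm --pt "0.02 -0.014 0 -0.06 -1" --pt "0.05 -0.035 0 -0.18 -1" --pt "0.08 -0.057 0 -0.3 -1" --pt "0.112 -0.079 0 -0.42 -1" --pt "0.144 -0.101 0 -0.54 -1" --pt "0.176 -0.124 0 -0.66 -1" --pt "0.208 -0.146 0 -0.78 -1" --pt "0.24 -0.169 0 -0.9 -1" --pt "0.272 -0.191 0 -1.02 -1" --pt "0.304 -0.214 0 -1.14 -1" --pt "0.33 -0.232 0 -1.26 -1" --pt "0.35 -0.247 0 -1.38 -1" --squeeze 60

```text
clock: 1.1
ee_pos: [0.4379, -0.2706, 0.2104]
orientation: [-3.142, -0.002, 1.652]
wrist_force: [0.0, -0.3, 0.2]
opening: 0.0
```

step_arm --pt "0.01 0.01 0 -0.12 -1" --pt "0.022 0.022 0 -0.24 -1" --pt "0.034 0.034 0 -0.36 -1" --pt "0.046 0.045 0 -0.48 -1" --pt "0.058 0.057 0 -0.6 -1" --pt "0.07 0.069 0 -0.72 -1" --pt "0.082 0.081 0 -0.84 -1" --pt "0.094 0.093 0 -0.96 -1" --pt "0.106 0.105 0 -1.08 -1" --pt "0.116 0.114 0 -1.2 -1" --pt "0.123 0.121 0 -1.32 -1" --pt "0.125 0.123 0 -1.44 -1"

```text
clock: 2.1
ee_pos: [0.551, -0.1347, 0.2102]
orientation: [3.139, -0.001, 3.099]
wrist_force: [0.2, 0.1, -0.7]
opening: -0.0
```

step_arm --pt "0 0 0.015 0 -1" --pt "0 0 0.035 0 -1" --pt "0 0 0.055 0 -1" --pt "0 0 0.075 0 -1" --pt "0 0 0.095 0 -1" --pt "0 0 0.115 0 -1" --pt "0 0 0.13 0 -1" --pt "0 0 0.14 0 -1" --pt "0 0 0.145 0 -1" --pt "0 0 0.145 0 -1"

```text
clock: 2.93
ee_pos: [0.5503, -0.1343, 0.0643]
orientation: [3.139, -0.002, 3.099]
wrist_force: [-0.4, 0.4, -0.6]
opening: -0.0003
```

Run:
```python
from h import *
for n in("scene","top"):
    im=optics.capture(n);cv2.imwrite(f"pics/{n}1.png",im)
    c=im[150:300,255:420] if n=="scene" else im[180:335,255:395]
    cv2.imwrite(f"pics/{n}1c.png",cv2.resize(c,None,fx=3.6,fy=3.6,interpolation=cv2.INTER_CUBIC))
print(ctrl.get_obs()["ee_pos"],ctrl.get_obs()["q"])
```

```text
[ 0.55131586 -0.13453179  0.06576277] [-0.24322284  0.44395878  1.87196516  0.0026305   0.82612481 -1.77306943]
```

View pics/scene1c.png

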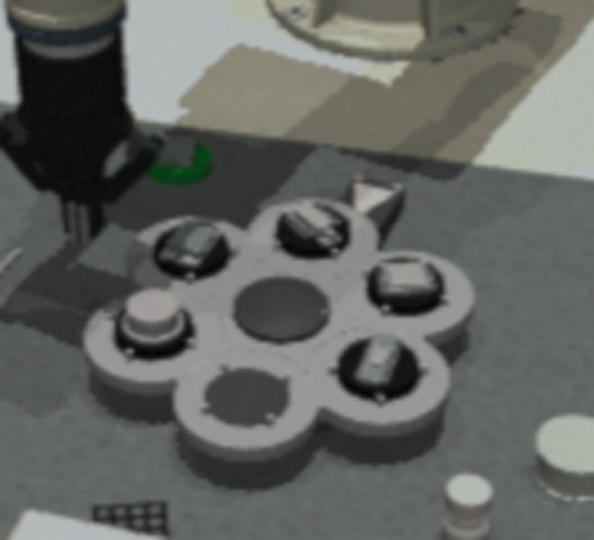

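View pics/top1c.png

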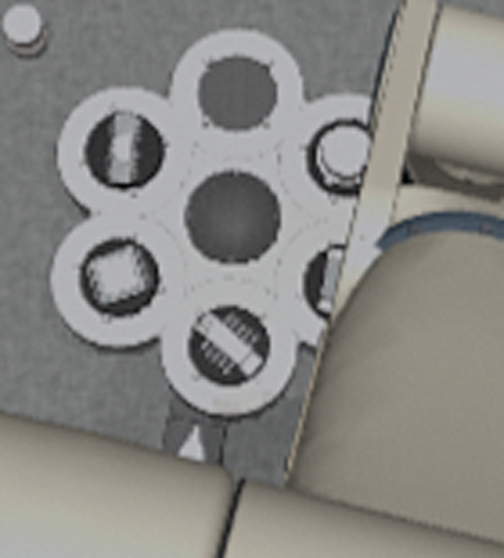

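The scene crop shows the closed fingertips at about (85,245), outside the hollow between the can and module lobes, clear of everything. The knuckles are well above. Next: lower to dial height, then move in.

step_arm --pt "0 0 0.008 0 -1" --pt "0 0 0.018 0 -1" --pt "0 0 0.026 0 -1" --pt "0 0 0.029 0 -1" --pt "0 0 0.029 0 -1" --pt "0 0.004 0.029 0 -1" --pt "0 0.008 0.029 0 -1" --pt "0 0.012 0.029 0 -1" --pt "0 0.012 0.029 0 -1"

```text
clock: 3.78
ee_pos: [0.5521, -0.1217, 0.0371]
orientation: [3.14, 0.0, 3.099]
wrist_force: [-0.8, -0.9, 0.6]
opening: 0.0
```

```bash
cat > arc.py <<'E'
from h import *
import sys
# arc rows: args step_deg total n r
c=np.array([.5550,.0140])
def main(step,n,r):
    o=ctrl.get_obs();p=o["ee_pos"];R=cv2.Rodrigues  # noqa
    from scipy.spatial.transform import Rotation as Ro
    T=Ro.from_euler("xyz",o["orientation"]).as_matrix()
    d=p[:2]-c; a0=np.arctan2(d[1],d[0]); yaw=o["orientation"][2]
    print("z",p[2],"r",np.hypot(*d),"ang",np.degrees(a0),"yaw",np.degrees(yaw),"F",o["wrist_force"].round(1),"clk",o["clock"])
    for i in range(1,n+1):
        a=a0-np.radians(step)*i
        t=np.array([c[0]+r*np.cos(a),c[1]+r*np.sin(a),.0365])
        s=T.T@(t-p)
        yt=a-np.pi/2; tw=-((yt-yaw+np.pi)%(2*np.pi)-np.pi)
        print([*s.round(3).tolist(),round(tw,2),-1],end=",")
main(float(sys.argv[1]),int(sys.argv[2]),float(sys.argv[3]))
E
python3 arc.py 3 12 .137
```

```text
z 0.037089502421002056 r 0.13570964356679782 ang -91.2363964591929 yaw 177.5824198009024 F [-0.8 -0.9  0.6] clk 3.7833
[0.007, -0.001, 0.001, np.float64(0.03), -1],[0.014, -0.001, 0.001, np.float64(0.08), -1],[0.021, -0.0, 0.001, np.float64(0.14), -1],[0.029, 0.001, 0.001, np.float64(0.19), -1],[0.036, 0.003, 0.001, np.float64(0.24), -1],[0.042, 0.005, 0.001, np.float64(0.29), -1],[0.049, 0.007, 0.001, np.float64(0.35), -1],[0.056, 0.009, 0.001, np.float64(0.4), -1],[0.062, 0.012, 0.001, np.float64(0.45), -1],[0.069, 0.016, 0.001, np.float64(0.5), -1],[0.075, 0.019, 0.001, np.float64(0.56), -1],[0.081, 0.023, 0.001, np.float64(0.61), -1],
```

step_arm --pt "0.005 -0.001 0 0.03 -1" --pt "0.011 -0.001 0 0.07 -1" --pt "0.018 0 0 0.12 -1" --pt "0.025 0.001 0 0.17 -1" --pt "0.032 0.002 0 0.22 -1" --pt "0.039 0.004 0 0.27 -1" --pt "0.046 0.006 0 0.32 -1" --pt "0.053 0.008 0 0.37 -1" --pt "0.06 0.011 0 0.43 -1" --pt "0.067 0.015 0 0.48 -1" --pt "0.073 0.018 0 0.54 -1" --pt "0.079 0.022 0 0.59 -1"

```text
clock: 4.78
ee_pos: [0.474, -0.0962, 0.0374]
orientation: [3.139, -0.0, 2.506]
wrist_force: [-0.5, -0.3, 0.1]
opening: -0.0002
```

```bash
python3 arc.py 3 12 .137;python3 - <<'E'
from h import *
for n in("scene","top"):
    im=optics.capture(n);cv2.imwrite(f"pics/{n}2.png",im)
    c=im[150:300,255:420] if n=="scene" else im[180:335,255:395]
    cv2.imwrite(f"pics/{n}2c.png",cv2.resize(c,None,fx=3.6,fy=3.6,interpolation=cv2.INTER_CUBIC))
E
```

```text
z 0.037398564146217325 r 0.13679446426014888 ang -126.32902247830243 yaw 143.61114687583003 F [-0.5 -0.3  0.1] clk 4.7833
[0.007, -0.0, 0.001, np.float64(0.05), -1],[0.014, 0.001, 0.001, np.float64(0.1), -1],[0.021, 0.001, 0.001, np.float64(0.16), -1],[0.028, 0.003, 0.001, np.float64(0.21), -1],[0.035, 0.004, 0.001, np.float64(0.26), -1],[0.042, 0.006, 0.001, np.float64(0.31), -1],[0.049, 0.009, 0.001, np.float64(0.37), -1],[0.056, 0.012, 0.001, np.float64(0.42), -1],[0.062, 0.015, 0.001, np.float64(0.47), -1],[0.069, 0.018, 0.001, np.float64(0.52), -1],[0.075, 0.022, 0.001, np.float64(0.57), -1],[0.081, 0.026, 0.001, np.float64(0.63), -1],
```

View pics/scene2c.png

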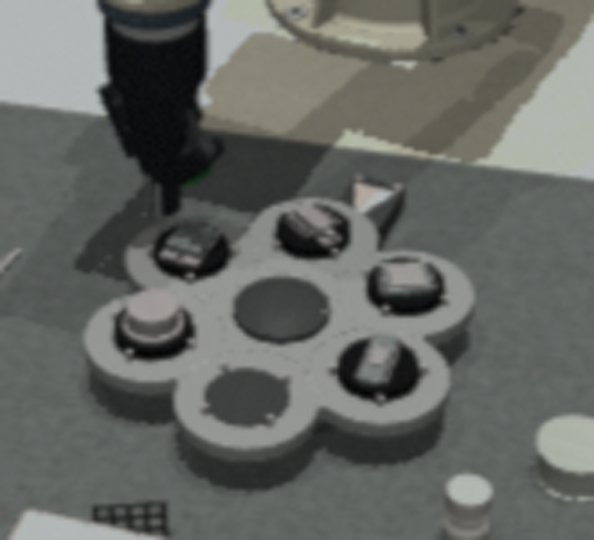

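The dial has not turned, though the finger reads 137 mm from the axis at -126°, which would put it inside the lobe. I'll check by projecting the TCP and the dial model into both views.

Run:
```python
from h import *
p=ctrl.get_obs()["ee_pos"];print(p)
im=cv2.imread("pics/scene2.png")
k=6;x0,y0=275,180
c=cv2.resize(im[y0:y0+95,x0:x0+130],None,fx=k,fy=k,interpolation=cv2.INTER_CUBIC)
def dot(P,col):
    u,v=proj("scene",P);cv2.circle(c,(int((u+.5-x0)*k),int((v+.5-y0)*k)),2,col,-1)
for z in (p[2],p[2]+.02,p[2]+.04): dot((p[0],p[1],z),(0,0,255))
for t in np.linspace(0,2*np.pi,200):
    kk=(t+1.07695+np.pi/6)%(np.pi/3)-np.pi/6
    r=.096*np.cos(kk)+np.sqrt(.051**2-(.096*np.sin(kk))**2)
    dot((.555+r*np.cos(t),.014+r*np.sin(t),.044),(0,255,0))
cv2.imwrite("pics/s2p.png",c)
```

```text
[ 0.47324106 -0.09585575  0.03726628]
```

View pics/s2p.png

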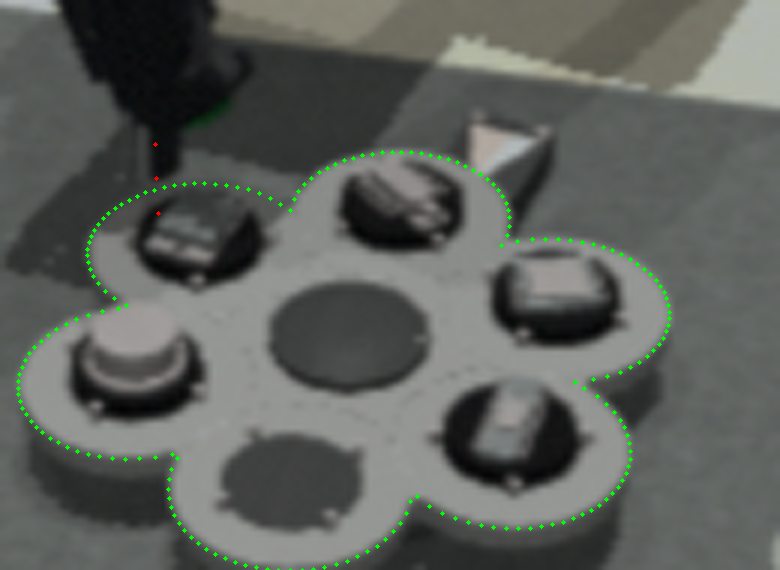

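View pics/top2c.png

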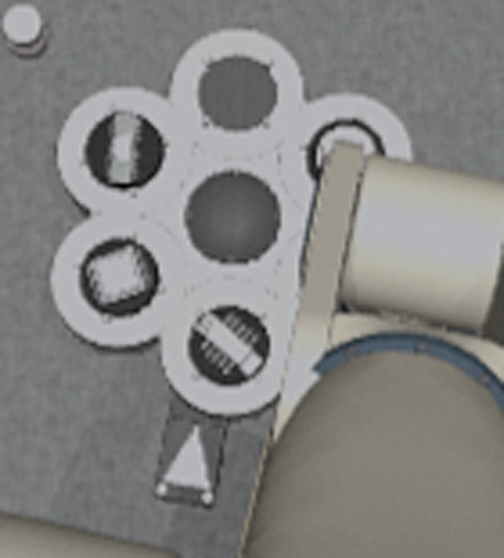

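Run:
```python
from h import *
def do(f,p,out,x0,y0,k=7):
    im=cv2.imread(f)
    c=cv2.resize(im[y0:y0+80,x0:x0+80],None,fx=k,fy=k,interpolation=cv2.INTER_CUBIC)
    c=cv2.convertScaleAbs(c,alpha=1.8,beta=20)
    for dz in (0,.02,.04,.06,.08):
        u,v=proj("scene",(p[0],p[1],p[2]+dz));cv2.circle(c,(int((u+.5-x0)*k),int((v+.5-y0)*k)),2,(0,0,255),-1)
    return c
a=do("pics/scene1.png",(.55132,-.13453,.06576),"",240,155,5)
b=do("pics/scene2.png",(.47324,-.09586,.03727),"",265,155,5)
cv2.imwrite("pics/cmp.png",np.hstack([a,b]))
```

```text
(no output)
```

View pics/cmp.png

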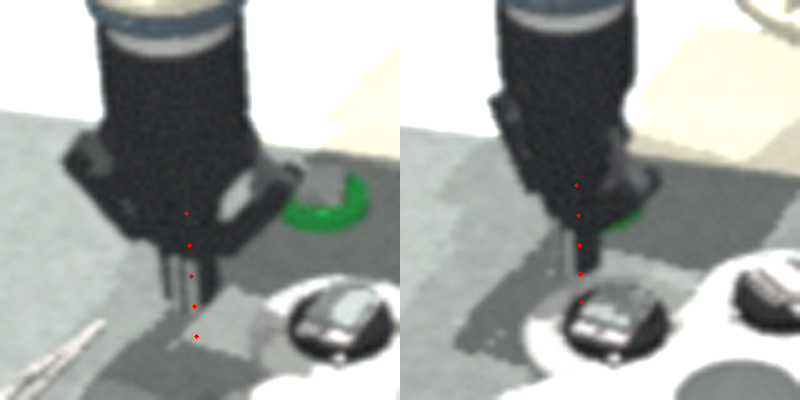

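Held against the first free pose as well, the projected TCP lies about 18.7 mm below the visible fingertips. So the tips seem to stand about 19 mm higher than the reported TCP, or farther out. I'll back off upward and outward before testing which.

step_arm --pt "0 0 -0.008 0 -1" --pt "0 0 -0.015 0 -1" --pt "0 -0.01 -0.015 0 -1" --pt "0 -0.025 -0.015 0 -1" --pt "0 -0.045 -0.015 0 -1" --pt "0 -0.06 -0.01 0 -1" --pt "0 -0.065 0 0 -1" --pt "0 -0.065 0.005 0 -1" --pt "0 -0.065 0.005 0 -1"

```text
clock: 5.63
ee_pos: [0.4342, -0.1487, 0.0316]
orientation: [3.14, -0.002, 2.508]
wrist_force: [-0.7, 0.1, -0.3]
opening: 0.0001
```

```bash
cat > look.py <<'E'
from h import *
import sys
t=sys.argv[1]
o=ctrl.get_obs();p=o["ee_pos"];print(p,o["orientation"],o["opening"],o["wrist_force"].round(1))
im=optics.capture("scene");cv2.imwrite(f"pics/scene{t}.png",im)
u,v=proj("scene",p);k=7;x0,y0=int(u)-50,int(v)-50
c=cv2.resize(im[y0:y0+80,x0:x0+100],None,fx=k,fy=k,interpolation=cv2.INTER_CUBIC)
c=cv2.convertScaleAbs(c,alpha=1.8,beta=20)
for dz in (0,.02,.04,.06,.08):
    u,v=proj("scene",(p[0],p[1],p[2]+dz));cv2.circle(c,(int((u+.5-x0)*k),int((v+.5-y0)*k)),2,(0,0,255),-1)
u,v=proj("scene",(p[0],p[1],0));cv2.circle(c,(int((u+.5-x0)*k),int((v+.5-y0)*k)),3,(255,0,0),-1)
cv2.imwrite(f"pics/l{t}.png",c)
E
python3 look.py 3
```

```text
[ 0.43416883 -0.14868916  0.03160214] [ 3.14017079e+00 -2.35008787e-03  2.50831417e+00] 5.8039382404044944e-05 [-0.7  0.1 -0.3]
```

View pics/l3.png

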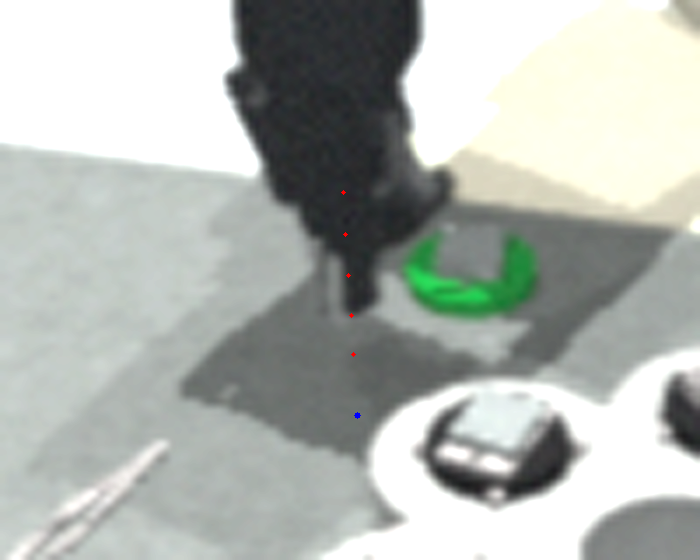

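step_arm --pt "0 0 0.008 0 -1" --pt "0 0 0.016 0 -1" --pt "0 0 0.022 0 -1" --pt "0 0 0.026 0 -1" --pt "0 0 0.027 0 -1"

```text
clock: 6.1
ee_pos: [0.4341, -0.148, 0.004]
orientation: [3.14, -0.003, 2.509]
wrist_force: [0.5, -0.1, -0.0]
opening: 0.0003
```

```bash
python3 look.py 4
```

```text
[ 0.43412415 -0.14799722  0.00402185] [ 3.14048009 -0.00341989  2.50926032] 0.00026857171533540945 [ 0.5 -0.1 -0. ]
```

View pics/l4.png

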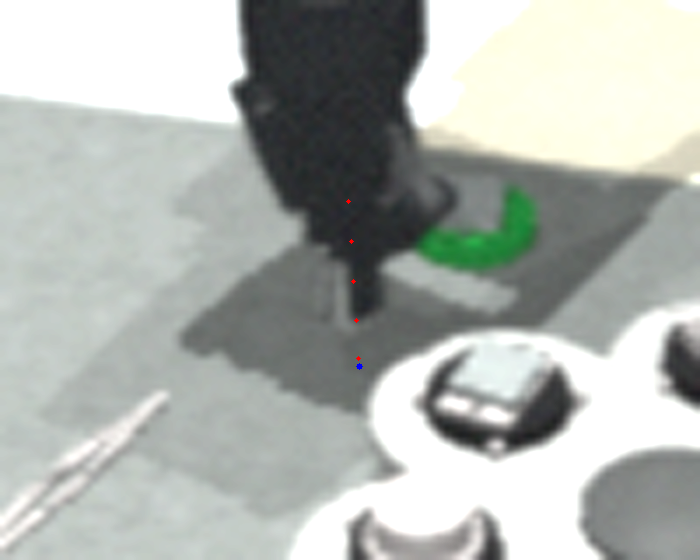

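step_arm --pt "0 0 0.002 0 -1" --pt "0 0 0.004 0 -1" --pt "0 0 0.006 0 -1" --pt "0 0 0.008 0 -1" --pt "0 0 0.009 0 -1"

```text
clock: 6.57
ee_pos: [0.4342, -0.148, -0.005]
orientation: [3.14, -0.003, 2.509]
wrist_force: [-0.3, -0.2, -0.9]
opening: 0.0002
```

Lowering to a reported z of -0.005 met no contact, so the tips really sit about 19 mm above the reported TCP. I will use a reported z of 0.017, which puts the tip at about 0.036. Going back to the -91.7° hollow.

step_arm --pt "0 0 -0.01 -0.03 -1" --pt "-0.005 0.002 -0.022 -0.1 -1" --pt "-0.02 0.006 -0.022 -0.19 -1" --pt "-0.04 0.013 -0.022 -0.28 -1" --pt "-0.06 0.019 -0.022 -0.37 -1" --pt "-0.08 0.026 -0.022 -0.46 -1" --pt "-0.1 0.032 -0.022 -0.54 -1" --pt "-0.11 0.035 -0.022 -0.6 -1" --pt "-0.115 0.037 -0.022 -0.6 -1" --pt "-0.115 0.037 -0.022 -0.6 -1"

```text
clock: 7.4
ee_pos: [0.5497, -0.1865, 0.0166]
orientation: [3.139, -0.001, 3.107]
wrist_force: [1.0, 0.5, 0.1]
opening: 0.0001
```

step_arm --pt "0 0.01 0 0 -1" --pt "0 0.02 0 0 -1" --pt "0 0.03 0 0 -1" --pt "0 0.04 0 0 -1" --pt "0 0.045 0 0 -1" --pt "0 0.049 0 0 -1" --pt "0 0.049 0 0 -1"

```text
clock: 7.98
ee_pos: [0.5513, -0.1364, 0.0168]
orientation: [3.139, -0.002, 3.108]
wrist_force: [0.3, 0.2, -0.3]
opening: 0.0001
```

```bash
sed -i 's/.0365\])/.017])/' arc.py; python3 look.py 5; python3 arc.py 3 12 .137
```

```text
[ 0.55129631 -0.13643333  0.01684728] [ 3.13888478e+00 -1.51725738e-03  3.10817583e+00] 7.103648620941301e-05 [ 0.3  0.2 -0.3]
z 0.01685607323218897 r 0.15103877350731598 ang -91.37151339857765 yaw 178.07532520094696 F [0.4 0.9 0.2] clk 8.0333
[0.007, 0.014, -0.0, np.float64(0.04), -1],[0.014, 0.015, -0.0, np.float64(0.1), -1],[0.022, 0.016, -0.0, np.float64(0.15), -1],[0.029, 0.017, -0.0, np.float64(0.2), -1],[0.036, 0.018, -0.0, np.float64(0.25), -1],[0.043, 0.02, -0.0, np.float64(0.3), -1],[0.049, 0.023, -0.0, np.float64(0.36), -1],[0.056, 0.025, -0.0, np.float64(0.41), -1],[0.062, 0.028, 0.0, np.float64(0.46), -1],[0.069, 0.032, 0.0, np.float64(0.51), -1],[0.075, 0.035, 0.0, np.float64(0.57), -1],[0.081, 0.039, 0.0, np.float64(0.62), -1],
```

View pics/l5.png

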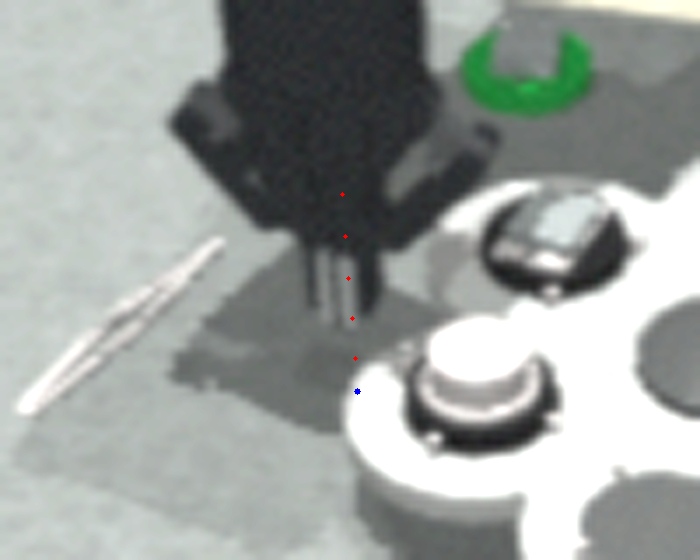

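step_arm --pt "0 0.005 0 0 -1" --pt "0 0.01 0 0 -1" --pt "0 0.016 0 0 -1" --pt "0.003 0.016 0 0.02 -1" --pt "0.008 0.017 0 0.06 -1" --pt "0.013 0.017 0 0.1 -1" --pt "0.019 0.017 0 0.14 -1" --pt "0.025 0.018 0 0.18 -1" --pt "0.031 0.019 0 0.22 -1" --pt "0.037 0.02 0 0.26 -1" --pt "0.042 0.022 0 0.3 -1" --pt "0.048 0.024 0 0.34 -1"

```text
clock: 9.03
ee_pos: [0.5042, -0.1118, 0.0171]
orientation: [3.14, -0.001, 2.765]
wrist_force: [1.5, -2.0, 0.7]
opening: -0.0001
```

```bash
python3 look.py 6; python3 arc.py 3 12 .135
```

```text
[ 0.5042456  -0.11175468  0.01714446] [ 3.13997881e+00 -1.12623973e-03  2.76517896e+00] -8.565452811445251e-05 [ 1.5 -2.   0.7]
z 0.016884819853704235 r 0.13572234251425572 ang -112.74279364747174 yaw 158.26677897060117 F [-2.3  1.   1.3] clk 9.0833
[0.007, 0.001, -0.0, np.float64(0.07), -1],[0.014, 0.002, -0.0, np.float64(0.12), -1],[0.021, 0.003, -0.0, np.float64(0.17), -1],[0.028, 0.004, -0.0, np.float64(0.23), -1],[0.035, 0.006, 0.0, np.float64(0.28), -1],[0.042, 0.008, 0.0, np.float64(0.33), -1],[0.048, 0.011, 0.0, np.float64(0.38), -1],[0.055, 0.013, 0.0, np.float64(0.44), -1],[0.061, 0.017, 0.0, np.float64(0.49), -1],[0.067, 0.02, 0.0, np.float64(0.54), -1],[0.073, 0.024, 0.0, np.float64(0.59), -1],[0.079, 0.028, 0.0, np.float64(0.65), -1],
```

View pics/l6.png

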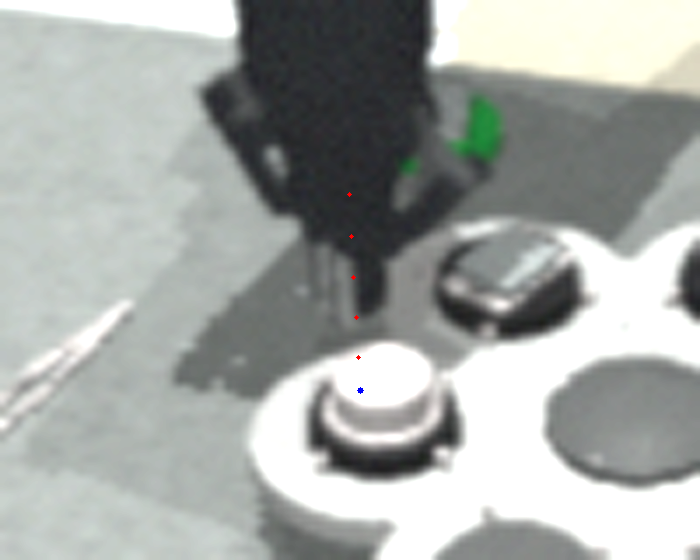

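The dial now turns. The finger at (355,310) is pushing the module lobe's flank, with the can lobe following.

step_arm --pt "0.006 0.0 0 0.06 -1" --pt "0.013 0.001 0 0.12 -1" --pt "0.02 0.002 0 0.17 -1" --pt "0.027 0.004 0 0.23 -1" --pt "0.034 0.006 0 0.28 -1" --pt "0.041 0.008 0 0.33 -1" --pt "0.048 0.011 0 0.38 -1" --pt "0.055 0.013 0 0.44 -1" --pt "0.061 0.017 0 0.49 -1" --pt "0.067 0.02 0 0.54 -1" --pt "0.073 0.024 0 0.59 -1" --pt "0.079 0.028 0 0.65 -1"

```text
clock: 10.08
ee_pos: [0.4377, -0.0559, 0.017]
orientation: [-3.138, -0.005, 2.111]
wrist_force: [-3.5, -3.8, 2.1]
opening: -0.0001
```

```bash
python3 look.py 7; python3 arc.py 3 12 .135
```

```text
[ 0.43768454 -0.05594287  0.01696158] [-3.13817588 -0.00476047  2.11052582] -0.0001177624039811603 [-3.5 -3.8  2.1]
z 0.016847063335226287 r 0.13678625325074453 ang -149.6850326880604 yaw 120.63383145423518 F [-3.3  0.1  0.7] clk 10.1333
[0.007, 0.002, -0.0, np.float64(0.06), -1],[0.014, 0.003, -0.0, np.float64(0.11), -1],[0.021, 0.004, -0.0, np.float64(0.16), -1],[0.028, 0.005, -0.0, np.float64(0.22), -1],[0.035, 0.007, 0.0, np.float64(0.27), -1],[0.042, 0.009, 0.0, np.float64(0.32), -1],[0.048, 0.011, 0.0, np.float64(0.37), -1],[0.055, 0.014, 0.0, np.float64(0.42), -1],[0.061, 0.017, 0.0, np.float64(0.48), -1],[0.067, 0.02, 0.0, np.float64(0.53), -1],[0.073, 0.024, 0.0, np.float64(0.58), -1],[0.079, 0.028, 0.0, np.float64(0.63), -1],
```

View pics/l7.png

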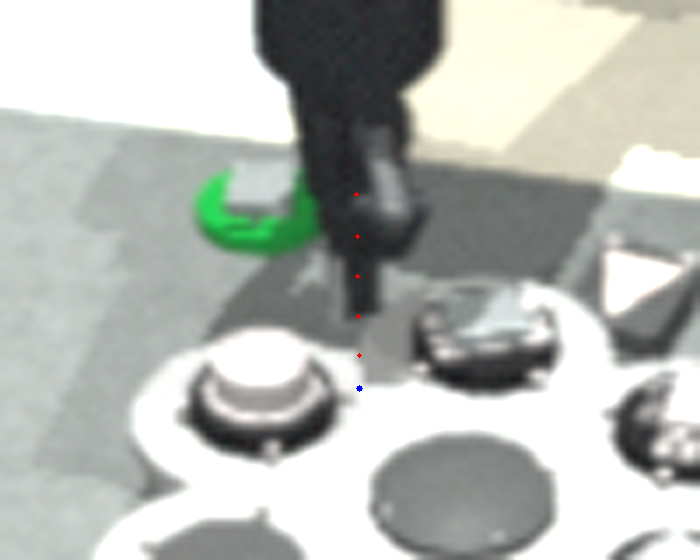

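step_arm --pt "0.006 0.001 0 0.05 -1" --pt "0.013 0.002 0 0.11 -1" --pt "0.02 0.003 0 0.16 -1" --pt "0.027 0.005 0 0.21 -1" --pt "0.034 0.007 0 0.27 -1" --pt "0.041 0.009 0 0.32 -1" --pt "0.048 0.011 0 0.37 -1" --pt "0.055 0.014 0 0.42 -1" --pt "0.061 0.017 0 0.48 -1" --pt "0.067 0.02 0 0.53 -1" --pt "0.073 0.024 0 0.58 -1" --pt "0.078 0.027 0 0.62 -1"

```text
clock: 11.13
ee_pos: [0.4182, 0.026, 0.0168]
orientation: [-3.131, -0.002, 1.484]
wrist_force: [-5.1, -0.6, 2.4]
opening: -0.0001
```

```bash
python3 look.py 8; python3 arc.py 3 12 .135
python3 - <<'E'
from h import *
im=optics.capture("top");cv2.imwrite("pics/top8.png",im)
cv2.imwrite("pics/top8c.png",cv2.resize(im[170:335,245:405],None,fx=3.6,fy=3.6,interpolation=cv2.INTER_CUBIC))
E
```

```text
[0.41818938 0.02604734 0.01684174] [-3.13126594e+00 -1.94880128e-03  1.48446166e+00] -0.00013765140802342576 [-5.1 -0.6  2.4]
z 0.016893002278450663 r 0.1370026381901198 ang 174.69521496879875 yaw 84.90001726058081 F [-3.8  1.6  1.6] clk 11.1833
[0.007, 0.002, -0.0, np.float64(0.06), -1],[0.014, 0.003, -0.0, np.float64(0.11), -1],[0.021, 0.004, -0.0, np.float64(0.16), -1],[0.028, 0.005, -0.0, np.float64(0.21), -1],[0.035, 0.007, -0.0, np.float64(0.27), -1],[0.042, 0.009, -0.0, np.float64(0.32), -1],[0.048, 0.011, -0.0, np.float64(0.37), -1],[0.055, 0.014, -0.0, np.float64(0.42), -1],[0.061, 0.017, -0.0, np.float64(0.47), -1],[0.067, 0.02, -0.0, np.float64(0.53), -1],[0.073, 0.024, -0.0, np.float64(0.58), -1],[0.079, 0.028, -0.0, np.float64(0.63), -1],
```

View pics/l8.png

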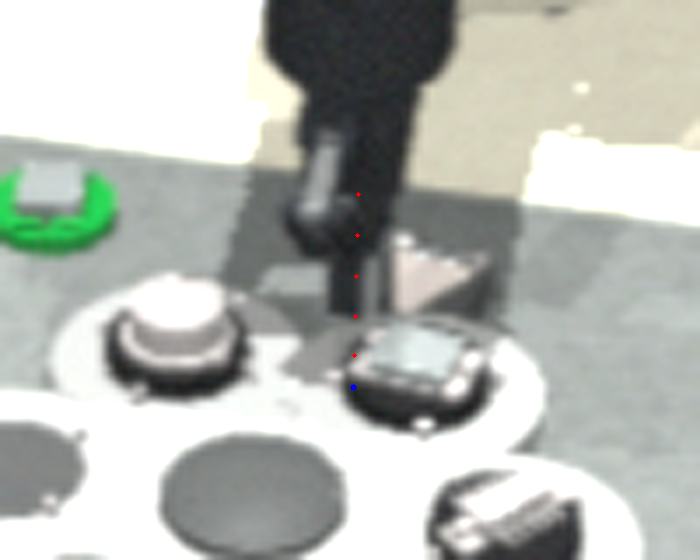

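View pics/top8c.png

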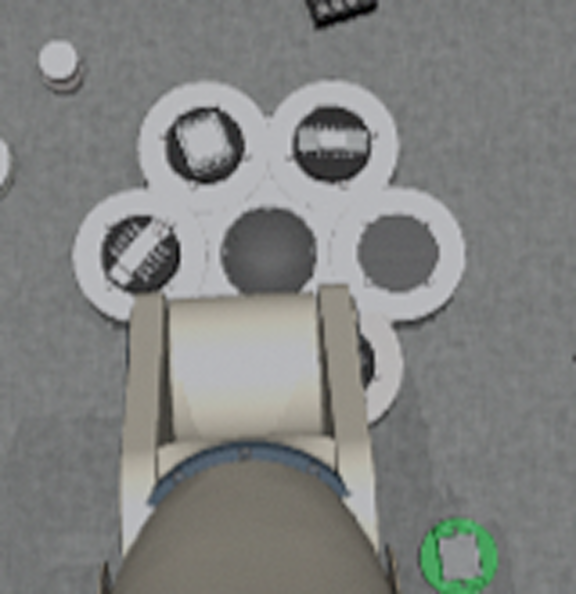

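```bash
cat > ph.py <<'E'
from fit import *
import sys
im=cv2.imread(sys.argv[1]); g0=np.radians(float(sys.argv[2]))
x,f=fit(im,g0,(.55497,.01403)); print("can lobe",np.degrees(x[0]),f,"err to -189.7:",np.degrees(x[0])+189.73)
E
python3 ph.py pics/top8.png -150
```

```text
can lobe -149.52351885962133 -36.69880676269531 err to -189.7: 40.206481140378656
```

The top view shows the empty lobe at (398,252) in the crop. The fit puts the can lobe at -149.5°, so 40.2° are left. I'll do about 34° now.

step_arm --pt "0.006 0.001 0 0.05 -1" --pt "0.013 0.002 0 0.11 -1" --pt "0.02 0.003 0 0.16 -1" --pt "0.027 0.005 0 0.21 -1" --pt "0.034 0.007 0 0.26 -1" --pt "0.041 0.009 0 0.32 -1" --pt "0.048 0.011 0 0.37 -1" --pt "0.054 0.014 0 0.42 -1" --pt "0.06 0.017 0 0.47 -1" --pt "0.066 0.02 0 0.52 -1" --pt "0.07 0.022 0 0.55 -1" --pt "0.073 0.024 0 0.58 -1"

```text
clock: 12.23
ee_pos: [0.4469, 0.0977, 0.0167]
orientation: [-3.129, 0.005, 0.906]
wrist_force: [-8.5, 5.8, 8.2]
opening: -0.0001
```

```bash
python3 look.py 9; python3 arc.py 1 8 .135
python3 - <<'E'
from h import *
im=optics.capture("top");cv2.imwrite("pics/top9.png",im)
cv2.imwrite("pics/top9c.png",cv2.resize(im[170:335,245:405],None,fx=3.6,fy=3.6,interpolation=cv2.INTER_CUBIC))
E
python3 ph.py pics/top9.png -184
```

```text
[0.44688078 0.09774401 0.01666227] [-3.12906425  0.00540001  0.90556955] -0.0001031825055510629 [-8.5  5.8  8.2]
z 0.016734691003934016 r 0.13653447736216728 ang 141.96960823799049 yaw 51.75125136659126 F [-8.4  7.7  6. ] clk 12.2833
[0.002, 0.002, -0.0, np.float64(0.01), -1],[0.005, 0.002, -0.0, np.float64(0.03), -1],[0.007, 0.002, -0.0, np.float64(0.05), -1],[0.009, 0.002, -0.0, np.float64(0.07), -1],[0.012, 0.002, -0.0, np.float64(0.08), -1],[0.014, 0.002, -0.0, np.float64(0.1), -1],[0.016, 0.002, -0.0, np.float64(0.12), -1],[0.019, 0.003, -0.0, np.float64(0.14), -1],can lobe -182.8706326325413 -38.055179595947266 err to -189.7: 6.859367367458702
```

View pics/top9c.png

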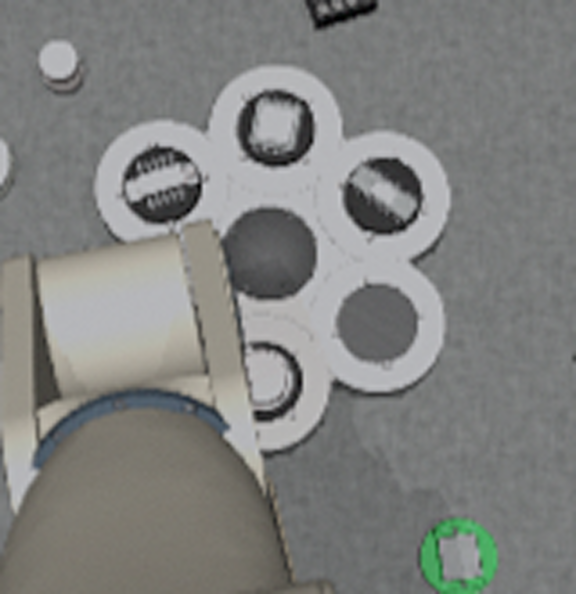

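View pics/l9.png

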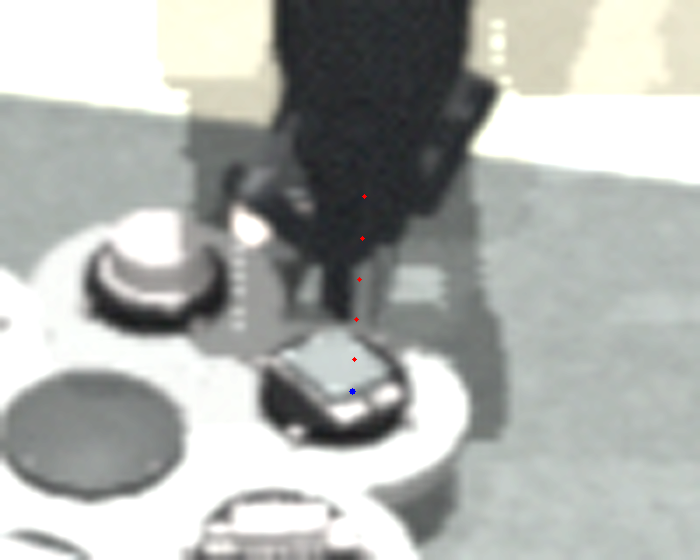

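The can lobe is at -182.9°, so 6.9° are left. I'll go on slowly, then let it settle.

step_arm --pt "0.002 0 0 0.02 -1" --pt "0.005 0 0 0.04 -1" --pt "0.008 0 0 0.06 -1" --pt "0.011 0.001 0 0.08 -1" --pt "0.013 0.001 0 0.1 -1" --pt "0.015 0.001 0 0.11 -1" --pt "0.017 0.001 0 0.12 -1" --pt "0.017 0.001 0 0.12 -1"

```text
clock: 13.0
ee_pos: [0.459, 0.1113, 0.0167]
orientation: [-3.13, 0.006, 0.785]
wrist_force: [-2.4, 3.4, 3.7]
opening: -0.0005
```

```bash
python3 arc.py 1 3 .135
python3 - <<'E'
from h import *
im=optics.capture("top");cv2.imwrite("pics/top10.png",im)
E
python3 ph.py pics/top10.png -189
```

```text
z 0.016736863473375094 r 0.1366529190254565 ang 134.61063761695408 yaw 44.982577544799085 F [-2.4  3.4  3.7] clk 13.0
[0.002, 0.002, -0.0, np.float64(0.02), -1],[0.005, 0.002, -0.0, np.float64(0.04), -1],[0.007, 0.002, -0.0, np.float64(0.06), -1],can lobe -190.4088199533029 -37.107791900634766 err to -189.7: -0.6788199533029058
```

The can is 0.7° past the line, about 1 mm. I'll ease off the flank, go radially out, then up.

step_arm --pt "-0.002 0 0 0 -1" --pt "-0.004 -0.001 0 0 -1" --pt "-0.005 -0.006 0 0 -1" --pt "-0.005 -0.016 0 0 -1" --pt "-0.005 -0.03 0 0 -1" --pt "-0.005 -0.045 0 0 -1" --pt "-0.005 -0.06 0 0 -1" --pt "-0.005 -0.066 -0.01 0 -1" --pt "-0.005 -0.068 -0.03 0 -1" --pt "-0.005 -0.068 -0.06 0 -1" --pt "-0.005 -0.068 -0.09 0 -1" --pt "-0.005 -0.068 -0.12 0 -1"

```text
clock: 14.05
ee_pos: [0.4084, 0.1553, 0.1395]
orientation: [-3.13, 0.006, 0.786]
wrist_force: [1.1, 0.6, -0.6]
opening: -0.0001
```

```bash
python3 - <<'E'
from h import *
for n in("top","scene"):
    im=optics.capture(n);cv2.imwrite(f"pics/{n}11.png",im)
cv2.imwrite("pics/top11c.png",cv2.resize(cv2.imread("pics/top11.png")[170:335,245:405],None,fx=3.6,fy=3.6,interpolation=cv2.INTER_CUBIC))
E
python3 ph.py pics/top11.png -190
```

```text
can lobe -189.18766151926266 -43.9349365234375 err to -189.7: 0.5423384807373282
```

View pics/top11c.png

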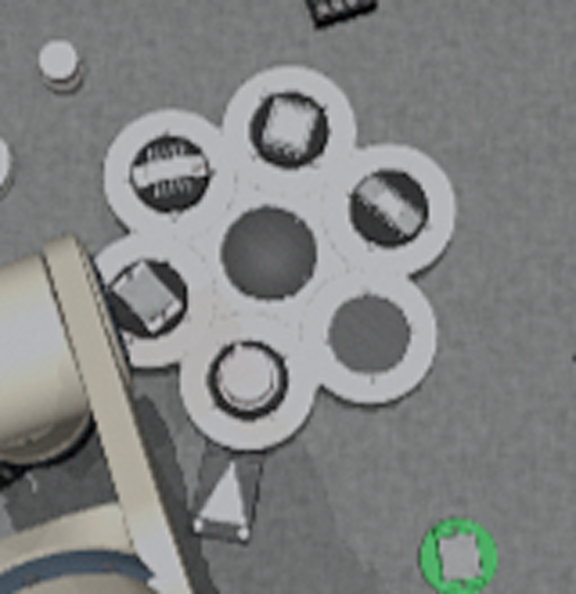

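The can at (248,378) stands in line with the pointer at (230,480), towards the axis at (269,253). One last check for rest and bystanders.

```bash
python3 - <<'E'
from h import *
im=optics.capture("top");cv2.imwrite("pics/top12.png",im)
a=cv2.imread("pics/top0.png");b=cv2.imread("pics/top11.png")
for nm,(u,v) in dict(spool=(237,215),vial=(262,187),tweez=(412,249),trays=(339,166),mouse=(516,296),bin=(520,225),solvent=(140,227)).items():
    h=26
    t=cv2.cvtColor(a[v-h:v+h,u-h:u+h],6);w=cv2.cvtColor(im[v-h-8:v+h+8,u-h-8:u+h+8],6)
    r=cv2.matchTemplate(w,t,cv2.TM_CCOEFF_NORMED);_,m,_,l=cv2.minMaxLoc(r);print(nm,round(m,2),(l[0]-8,l[1]-8))
cc=ray("top",248/3.6+245,374/3.6+170,.072)[:2]-[.555,.014];print(np.hypot(*cc),np.degrees(np.arctan2(cc[1],cc[0])))
E
python3 ph.py pics/top12.png -190
```

```text
spool 0.99 (0, 0)
vial 0.91 (0, 0)
tweez 0.99 (0, 0)
trays 0.99 (0, 0)
mouse 1.0 (0, 0)
bin 1.0 (0, 0)
solvent 1.0 (0, 0)
0.09626189007046392 171.8698840815838
can lobe -189.18766151926266 -43.97434616088867 err to -189.7: 0.5423384807373282
```

View pics/scene11.png

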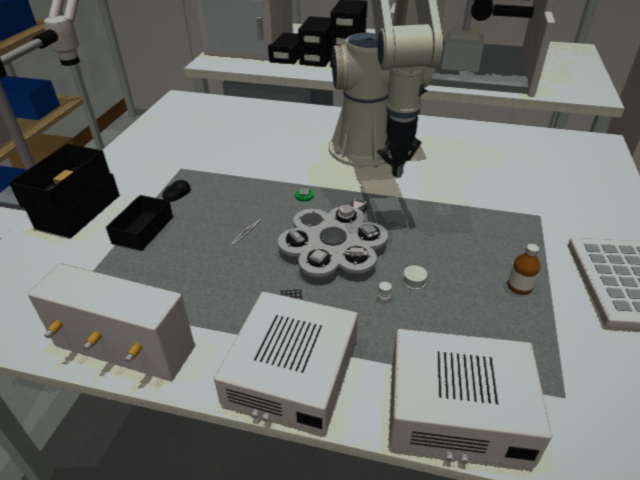

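The scene view shows the can at (346,211), right by the pointer at (360,205). The gripper is clear, the bystanders have not moved, and the dial phase is the same in two pictures.

```bash
python3 -c "
from bench import job
print(job.sign_off())"
```

```text
the job is handed in; nothing more can be done
None
```

I pushed the dial about 128° clockwise (seen from above) with a closed fingertip in the rim hollow ahead of the can's lobe. The round can now stands at the pointer, and the job is handed in, at about 14 s on the robot's clock. The hand-in reports no verdict.

**Final checks**
- **Alignment:** the dial outline fit puts the can's lobe 0.5° (about 1 mm) off the front line. The can's own image gives about 1.6° (2.7 mm). Both are within the 12 mm allowed.
- **Rest:** the dial's phase was identical in two successive pictures after I backed off.
- **Devices:** all five sit in their nests in the last pictures.
- **Bystanders:** all seven show zero pixel shift, and the gripper is clear of everything.

**What disagreed:** the reported TCP lies about 19 mm beyond the real fingertips.
- Because of this, my first pass went over the edge of the module's lobe without turning the dial.
- The tip was about 55 mm above the bench, and the tops of the nearby pins are at 52 mm. The wrist force I read at the end of that pass was under 1 N, which points to no contact.
- I confirmed the offset by lowering to a reported z of -0.005 without touching the bench, then redid the push 20 mm lower.

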